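Roll a tube up to the end stop and chock it

ROBOT

A 6-joint arm with a two-finger parallel gripper is mounted at the origin on a cart in front of the work surface, level with it; the furniture and walls round the work are solid. World frame = base frame: x ahead of the robot, y to its left, z up, the work surface at z = 0. Lengths are in mm, angles in rad, forces in N, time in s.
With the tool pointing down it reaches from about 350 to 975 mm from the base axis. Payload 7.1 kg.
Tool frame: the origin (TCP) lies midway between the tips of the shut fingers; the grasp point (between the pads) lies 19 mm behind it; z points along the fingers, y is the line along which they close (so a half turn about z gives the same grasp; the last joint's range is limited). The gripper opens to 88 mm and grips with 3 to 60 N. Pads are 20 mm wide; open, the fingers measure 115 mm over their backs; the gripper's body (75 mm by 178 mm) begins 61 mm behind the grasp point.
Start: joints at [-0.019, 0.423, 1.63, -0, 1.089, -0.019], TCP at [624.984, 0.026, 222.675] pointing down, gripper open.
Joint ranges: [-3, 3], [-0.9, 2.11], [0.09, 2.58], [-1.31, 4.45], [0.11, 2.69], [-2.54, 2.54]. Speed limits (rad/s): [2.39, 2.39, 3.01, 3.14, 3.14, 3.14].

INTERFACE

Orientations are given as a rotation vector (axis times angle).
In Python, from workcell import ctrl gives the robot as it stands. The module is installed in compiled form; this text tells all that it offers.
- The arm moves only by the tool servo_tool, never from a script. Its argument "increments" is a list of rows, each a list of 7 numbers: the shift along the world's x, y, z in cm, then the turn, a rotation vector about the world's x, y, z in degrees, then the opening, from -1 (shut) to 1 (fully open). A call has 1 to 20 rows; each row is the pose to reach, as a shift and turn from the pose commanded when the call began; what a row does not reach only later rows make up. A row lasts 1/12 s, in which the tool goes at most 41.7 mm and 7.16 degrees, less where a joint would pass 70% of its speed; a pose out of reach is approached as far as the arm can. A call with a gripper value outside its range is refused whole. The fingers move at their own pace and stop on an object; the grip force is fixed at half the most. Time passes only in rows, so rows that repeat a pose let the fingers close. It gives the time, the measured TCP pose, the force, the opening and the grip force at its end, in the units of the state.
- ctrl.get_obs(): the state, without advancing time (a new reading comes with each control period).
- ctrl.get_image(name): name is "scene" or "top" or "wrist"; returns a dict with "image" (400x640x3 uint8, red, green, blue), "fx", "fy", "cx", "cy" (pixels), "extrinsics" (4x4, takes a point from camera to world coordinates); the wrist camera has in their place "tool_from_camera" (4x4, takes a point from camera to tool coordinates, whose origin is the TCP and whose axes are the flange's). Camera axes: x right, y up, looking along -z (the intrinsics and any distortion apply to the point x, -y, -z); pixel columns grow to the right and rows downward; lengths in mm; the calibration is good to about 2 mm. A picture is of the moment at which its call begins: read the wrist's pose just before it. There is no depth.
- ctrl.close_job(): hands the job in; it is judged then, once.
The state is a dict: "t": time; "qpos": joint angles; "qvel": joint speeds; "joint_torque": joint torques, N m; "ee_pos": TCP position; "orientation": TCP orientation; "ft_force": force on the tool from outside, world axes, zero at the start; "moment": the same for the moment, N m; "width": finger opening in mm; "grasp_force": force on a finger pad.
Only numpy, scipy, OpenCV 4.12 (cv2) and the standard library are available. Lean on these libraries where they do the work, as an engineer would, in place of code of your own. Each camera call takes 0.05 s, during which the arm holds its last target. There are 200 camera calls.

TASK

With the fingers, push the steel tube by its side so that it rolls along the board until it meets the end stop, and press it home against the stop with a gentle push of about 8 N held for a second. Then stand the wooden chock on the board behind the middle of the tube, sloping face against it, push it up just as gently for a second so that the tube is held between stop and chock, and let go. The stop is set and held by friction only: never load it with more than 15 N or shift it, do not lift the tube, and leave everything else where it is.

Things in the scene. Friction and masses are not known exactly. Their poses are not given: they have to be found in the camera images.
- board: plywood rolling board, 360x150x12 mm, fixed. Origin: middle of its underside; x along it to the robot's right, y across, z up. It carries the end stop, an aluminium wall (100 wide, 34 high, 16 mm thick; knob behind, 25 high) whose face looks to -x and is set somewhere from x=85 to 117 mm; the setting is not reported, find it by feel or sight. Held by friction, it slips at 17 N.
- tube: plain steel tube lying across the board, left of the stop: outer diameter 44, length 120 mm, about 0.4 kg, smooth (friction 0.3); it rolls, and stops within a few mm after a slow push. Origin in its middle, on the axis, 22 mm above the board's top; y is the tube's axis, x and z turn as it rolls.
- chock: loose hardwood chock on the table behind the board: 60 long, 40 wide, 30 mm high, 70 g. Upright sides (grasp across y), back; front leans back, 60 deg to the ground, from a 2 mm high toe. Origin: middle of the toe's lower edge; x points out of the front (body from x=0 to -60, flat top -16 to -60 mm). Bearing on the tube, its toe is 13.9 mm short of the tube's axis.
- tape_measure: yellow and black tape measure, 35 x 83 mm, 66 high, on the table left of the board; origin under its middle. A bystander.
- bit_box: closed dark green drill bit box, 46 x 76 mm, 26 high, on the table left of the board; origin under its middle. A bystander.
- rivet_tin: round white tin with a red lid, 85 mm across, 54 high, behind the chock; origin under its middle. A bystander.
- bolt_a: M8 bolt 38 mm long lying on the table left of the board. A bystander.
- bolt_b: another M8 bolt 38 mm long lying on the table left of the board. A bystander.
Things that resemble listed ones, but are neither listed nor needed, are in the scene too. Several things look just like the chock: the one meant starts nearest to the robot's base.

How it is judged:
By the outcome, as a careful person would: the job done as asked, in the order asked, and still so for the second after the job is handed in, with the robot touching nothing.
It also fails if it takes over 70 s, if anything falls off the work surface, if the arm or the gripper's body presses on something with over 40 N, if the wrist force passes 120 N, or if a joint passes its speed limit or range.

## Working session

There is one attempt and no reset: what is moved stays moved. The work goes in short steps, Python scripts to look and compute and a tool call to move; the robot and the scene stay as the last step left them, time stands still between calls to the robot, and variables do not carry over. Pictures are saved under pics/ and viewed, at most 10 in all, crops included, and the job is handed in when it is done.

Besides the shell and the picture viewer there is one more tool, called after "Call:" by a JSON object that holds its "api" and its "payload". servo_tool: Moves the arm, as the interface text tells. Its arguments: {"type":"object","properties":{"increments":{"type":"array","items":{"type":"array","items":{"type":"number"}}}},"required":["increments"]}

```bash
mkdir -p pics
cat > h.py <<'E'
import numpy as np, cv2
from workcell import ctrl
from scipy.spatial.transform import Rotation as R
def grab(n,f):
    o=ctrl.get_obs(); d=ctrl.get_image(n)
    cv2.imwrite(f'pics/{f}.png',d['image'][:,:,::-1])
    if n=='wrist':
        T=np.eye(4);T[:3,:3]=R.from_rotvec(o['orientation']).as_matrix();T[:3,3]=o['ee_pos']
        E=T@np.array(d['tool_from_camera'])
    else: E=np.array(d['extrinsics'])
    np.savez(f'pics/{f}.npz',K=[d['fx'],d['fy'],d['cx'],d['cy']],E=E,im=d['image'])
    return d,[k for k in d]
def load(f):
    z=np.load(f'pics/{f}.npz'); return z['K'],z['E'],z['im']
def ray(f,u,v):
    K,E,_=load(f); d=np.array([(u-K[2])/K[0],-(v-K[3])/K[1],-1.]); return E[:3,3],E[:3,:3]@d
def onz(f,u,v,z):
    o,d=ray(f,u,v); return o+d*(z-o[2])/d[2]
def tri(f1,p1,f2,p2):
    o1,d1=ray(f1,*p1);o2,d2=ray(f2,*p2)
    s=np.linalg.lstsq(np.c_[d1,-d2],o2-o1,rcond=None)[0]
    a=o1+s[0]*d1;b=o2+s[1]*d2
    return (a+b)/2,np.linalg.norm(a-b)
def proj(f,P):
    K,E,_=load(f);p=np.linalg.inv(E)@np.r_[P,1];return K[2]+K[0]*p[0]/-p[2],K[3]-K[1]*p[1]/-p[2]
E
python3 - <<'E'
from h import *
np.set_printoptions(precision=2,suppress=True)
for n in('scene','top'):
    d,k=grab(n,n+'0'); print(n,k,load(n+'0')[0],load(n+'0')[1])
print(ctrl.get_obs())
E
```

```text
scene ['image', 'fx', 'fy', 'cx', 'cy', 'extrinsics'] [363.89 363.89 318.22 199.97] [[ -0.67   0.35  -0.65  50.67]
 [ -0.74  -0.29   0.61 549.19]
 [  0.02   0.89   0.46 445.97]
 [  0.     0.     0.     1.  ]]
top ['image', 'fx', 'fy', 'cx', 'cy', 'extrinsics'] [518.85 518.85 318.13 199.82] [[  -0.02    0.99   -0.15  431.9 ]
 [  -1.     -0.02   -0.     32.12]
 [  -0.      0.15    0.99 1142.81]
 [   0.      0.      0.      1.  ]]
{'t': 0.1, 'qpos': array([-0.02,  0.42,  1.63, -0.  ,  1.09, -0.02]), 'qvel': array([ 0., -0., -0., -0.,  0., -0.]), 'joint_torque': array([  0.  , -54.56, -27.43,   0.06,   0.02,   0.  ]), 'ee_pos': array([624.51,   0.05, 221.97]), 'orientation': array([-2.22, -2.22,  0.  ]), 'ft_force': array([-0.21,  0.45,  0.67]), 'moment': array([ 0.06, -0.02, -0.02]), 'grasp_force': 0.0, 'width': 87.82925057667154}
```

View pics/top0.png

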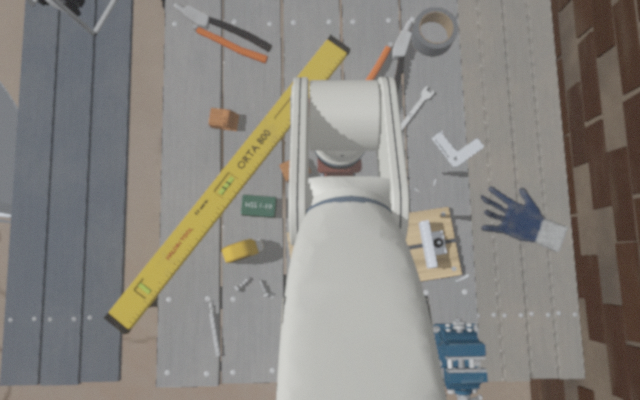

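View pics/scene0.png

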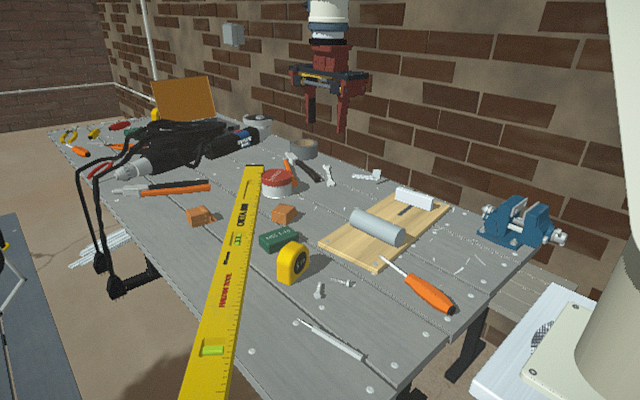

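The top view shows the stop at (430,243), board right end at (460,275), one wooden block at (222,119), another half hidden at (287,170). The scene view shows the tube at (378,228), stop at (413,197), and blocks at (201,215) and (285,214). The arm hides the middle of the top view.

Run:
```python
from h import *
np.set_printoptions(precision=1,suppress=True)
grab('wrist','w0')
for n,u,v,z in [('scene0',201,215,15),('scene0',285,214,15),('scene0',378,228,34),('scene0',413,197,46),('scene0',381,273,12),('scene0',319,243,12),('scene0',450,208,12),('scene0',390,185,12),('top0',222,119,15),('top0',287,170,15),('top0',430,243,46),('top0',464,275,12),('top0',450,208,12),('top0',408,210,12)]: print(n,u,v,onz(n,u,v,z))
```

```text
scene0 201 215 [788.1 240.3  15. ]
scene0 285 214 [663.5  85.5  15. ]
scene0 378 228 [457. -10.  34.]
scene0 413 197 [ 482.9 -176.    46. ]
scene0 381 273 [370.5  83.6  12. ]
scene0 319 243 [521.6 104.4  12. ]
scene0 450 208 [ 421.3 -257.5   12. ]
scene0 390 185 [ 608.  -252.1   12. ]
top0 222 119 [788.5 245.3  15. ]
top0 287 170 [668.3 100.3  15. ]
top0 430 243 [ 498.4 -201.4   46. ]
top0 464 275 [ 430.1 -278.2   12. ]
top0 450 208 [ 576.2 -256.5   12. ]
top0 408 210 [ 573.7 -164.1   12. ]
```

View pics/w0.png

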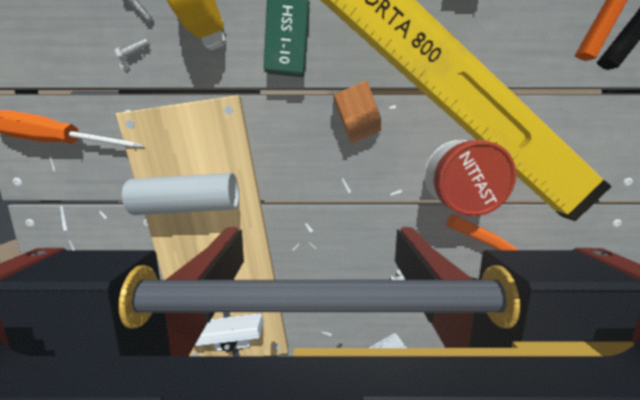

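The wrist picture shows the board's left end at (125,115)–(240,97), the tube at (125–238,193), the stop's top at (230,330), the chock at (357,112), the tin at (470,178) and the bit box at (287,35).

Run:
```python
from h import *
a=load('w0')[2][:,:,::-1];s=load('scene0')[2][:,:,::-1]
def c(im,x,y,w,h): return cv2.resize(im[y:y+h,x:x+w],(400,300),interpolation=cv2.INTER_CUBIC)
cv2.imwrite('pics/c1.png',np.vstack([np.hstack([c(a,317,68,80,60+20)[:, :] if 0 else c(a,310,70,100,75),c(s,260,193,60,45)]),np.hstack([c(a,110,90,180,135),c(s,310,170,160,120)])]))
```

```text
(no output)
```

View pics/c1.png

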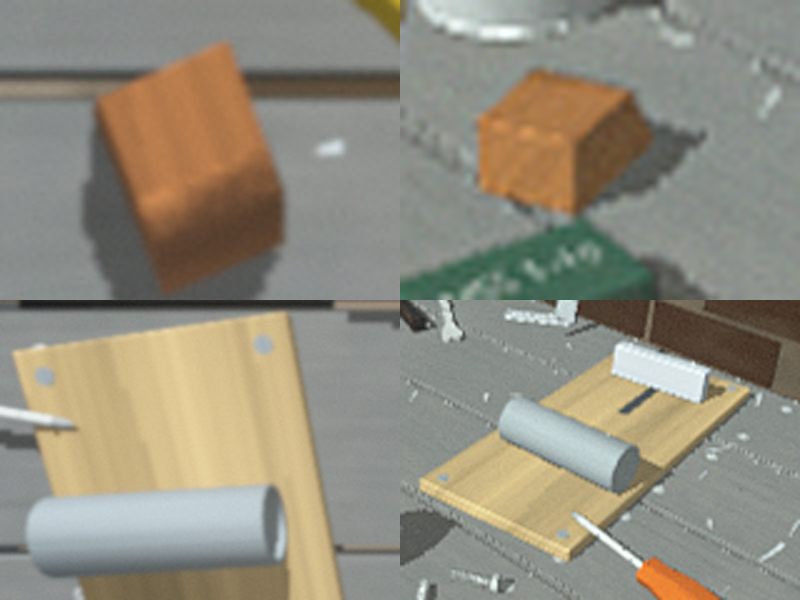

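Run:
```python
from h import *
np.set_printoptions(precision=1,suppress=True)
w=[(334,95.5),(367.5,80.5),(379,110.5),(346.75,121)]
s=[(286.2,214.3),(271.7,211.3),(279.8,203.5),(295.2,207.2)]
for a,b in zip(w,s): print('chock tri',*tri('w0',a,'scene0',b),'w@30',onz('w0',*a,30),'s@30',onz('scene0',*b,30))
for p in [(350.75,143),(381,130.75)]: print('toe',onz('w0',*p,0))
print('back -x',onz('scene0',(575-400)/6.667+260,213/6.667+193,0))
for a in [(116.3,113.4),(239.6,95.9),(264.4,225)]: print('board w',onz('w0',*a,12))
for a in [(318,244),(377.6,271.2),(450,205)]: print('board s',onz('scene0',*a,12))
print('board tri',tri('w0',(116.3,113.4),'scene0',(377.6,271.2)),tri('w0',(239.6,95.9),'scene0',(318,244)))
for n,t,b in [('left end',(128.9,180),(130.3,214.7)),('right',(233.8,173.7),(235.1,210.6))]:
    o,d1=ray('w0',*t);_,d2=ray('w0',*b);d=d1/np.linalg.norm(d1)+d2/np.linalg.norm(d2);print('tube',n,o+d*(34-o[2])/d[2])
print('tube s',onz('scene0',399.2,237.2,34),onz('scene0',354.8,218,34))
for a in [(395.2,188.4),(432,200.4)]:print('stop s',onz('scene0',*a,46))
print('screwdriver tip',onz('w0',143,147,5), 'cam',load('w0')[1][:3,3])
```

```text
chock tri [640.  100.1  29.6] 0.4513528417708328 w@30 [640.1 100.3  30. ] s@30 [639.3 100.4  30. ]
chock tri [676.6 115.6  27.8] 1.5155583796998708 w@30 [676.8 115.9  30. ] s@30 [672.6 117.5  30. ]
chock tri [689.4  82.9  32.6] 3.1601504016088717 w@30 [691.   84.3  30. ] s@30 [692.   79.2  30. ]
chock tri [651.6  69.3  33.3] 9.195838658944231 w@30 [654.9  72.8  30. ] s@30 [652.8  62.4  30. ]
toe [663.2  46.9   0. ]
toe [700.4  61.8   0. ]
back -x [641.1  99.5   0. ]
board w [382.8  81.9  12. ]
board w [530.4 101.6  12. ]
board w [552.5 -57.1  12. ]
board s [520.1 108.6  12. ]
board s [378.2  84.3  12. ]
board s [ 430.  -272.7   12. ]
board tri (array([380.5,  81.7,   9.1]), np.float64(0.935747682025087)) (array([528.2, 101.8,   4.8]), np.float64(1.2622332213428116))
tube left end [397.3 -15.3  34. ]
tube right [522.9  -8.9  34. ]
tube s [404.5 -15.1  34. ] [519.5  -3.6  34. ]
stop s [ 542.4 -182.7   46. ]
stop s [ 441.8 -196.3   46. ]
screwdriver tip [404.9  42.2   5. ] cam [623.7  65.1 383.7]
```

Call:
{"api": "servo_tool", "payload": {"increments": [[-14.5,-10,0,0,0,8,0.36],[-14.5,-10,0,0,0,8,0.36],[-14.5,-10,0,0,0,8,0.36],[-14.5,-10,0,0,0,8,0.36],[-14.5,-10,0,0,0,8,0.36],[-14.5,-10,0,0,0,8,0.36],[-14.5,-10,0,0,0,8,0.36],[-14.5,-10,0,0,0,8,0.36],[-14.5,-10,0,0,0,8,0.36]]}}

```text
t: 0.9
ee_pos: [481.4, -99.4, 222.7]
orientation: [2.059, 2.372, 0.001]
ft_force: [0.4, 0.4, 0.2]
width: 60.1
grasp_force: 0.0
```

```bash
python3 -c "
from h import *
grab('wrist','w1'); K,E,im=load('w1'); cv2.imwrite('pics/w1b.png',cv2.resize(im[0:330,130:570,::-1],(800,600),interpolation=cv2.INTER_CUBIC)); print(ctrl.get_obs())"
```

```text
{'t': 0.95, 'qpos': array([-2.27931465e-01,  2.26437807e-01,  1.91973535e+00,  1.47371069e-04,
        9.95085448e-01, -3.68875980e-01]), 'qvel': array([ 0.00020379,  0.00180162,  0.00625788, -0.00192908, -0.00092049,
       -0.00207546]), 'joint_torque': array([-2.18526036e-01, -4.03963172e+01, -2.53585732e+01,  4.77108406e-02,
        3.95208027e-02,  6.42154715e-03]), 'ee_pos': array([481.17072361, -99.35830474, 222.60105314]), 'orientation': array([2.05944660e+00, 2.37208613e+00, 4.17146524e-04]), 'ft_force': array([0.60287636, 0.81139123, 0.21135195]), 'moment': array([-0.03369207,  0.01356742,  0.0158815 ]), 'grasp_force': 0.0, 'width': 60.01389085019432}
```

View pics/w1b.png

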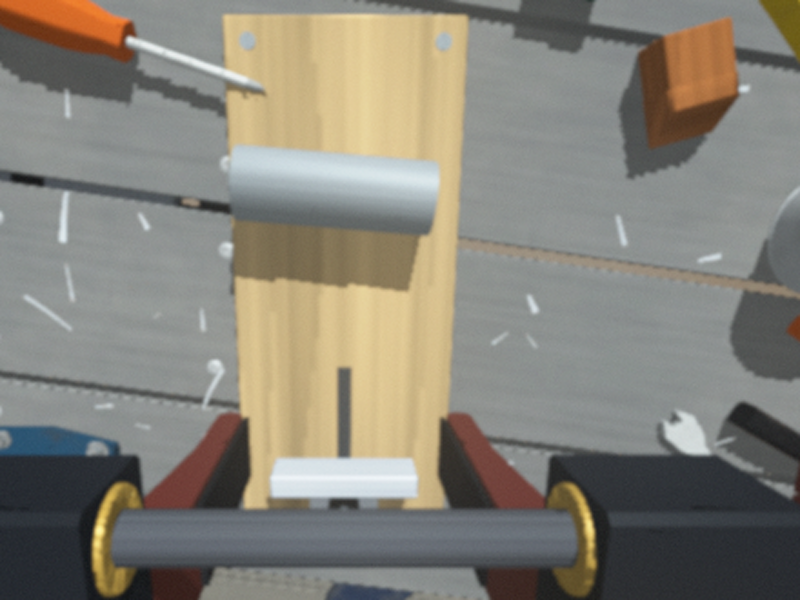

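The wrist view shows the board squarely, the tube from (232,183) to (437,198), slightly skewed, the stop's bar at (272–416, 458–495), the screwdriver tip over the board edge at (262,90), and the chock at (690,80).

Run:
```python
from h import *
np.set_printoptions(precision=1,suppress=True)
f=lambda x,y:(130+x*.55,y*.55)
o,d=0,0
c=[onz('w1',*f(*p),12)[:2] for p in [(223,15),(467,15),(447,410),(238,410)]]; print(c)
u=(c[2]+c[3]-c[0]-c[1]);u/=np.linalg.norm(u);v=np.array([-u[1],u[0]]); print('yaw',np.degrees(np.arctan2(u[1],u[0])))
O=(c[0]+c[1])/2+180*u; print('O',O)
B=lambda P:np.array([(P[:2]-O)@u,(P[:2]-O)@v])
im=load('w1')[2]
for col in (290,330,370,410):
    print(col,im[245:280,int(130+col*.55)].mean(1).astype(int))
for r in (458,470,493):
  for z in (12,46):
    for x in (272,416): print('stop',r,x,z,B(onz('w1',*f(x,r),z)))
E=[]
for t,b in [((232,145),(232,220)),((440,162),(433,235))]:
    o,d1=ray('w1',*f(*t));_,d2=ray('w1',*f(*b));d=d1/np.linalg.norm(d1)+d2/np.linalg.norm(d2);P=o+d*(34-o[2])/d[2];E.append(P);print('tube',P,B(P))
print('sd tip',tri('w1',f(262,90),'w0',(143,147)),tri('w1',f(262,90),'scene0',(380,256)),B(tri('w1',f(262,90),'w0',(143,147))[0]))
for n,p in [('top back -x',(668,108)),('..toe -x',(648,148)),('toe +x',(712,130)),('top',(640,57)),('top+',(733,18))]: print(n,onz('w1',*f(*p),30 if 'top' in n else 0))
for a,b in [((640,57),(334,95.5)),((733,18),(367.5,80.5)),((668,108),(346.75,121)),((648,148),(350.75,143))]: print('tri',tri('w1',f(*a),'w0',b), tri('w1',f(*a),'w0',b)[1])
```

```text
[array([381.4,  81.3]), array([527.5, 102. ]), array([ 562.1, -146.6]), array([ 414. , -167.5])]
yaw -82.3152617459248
O [478.6 -86.7]
290 [158 157 159 160 159 166 183 205 223 225 225 225 226 226 226 226 233 242
 240 232 228 227 226 225 222 224 224 212 172 122  98  96  95  95  90]
330 [179 179 178 177 178 181 194 211 222 223 225 225 225 223 225 225 233 241
 240 232 227 226 225 224 222 220 221 211 172 117  92  78  76  75  78]
370 [181 182 183 183 183 184 197 212 220 223 223 224 225 225 222 224 233 242
 240 232 227 224 223 223 219 219 218 214 185 153 141 141 141 137 119]
410 [168 166 167 168 167 168 182 210 223 223 224 226 226 226 225 227 233 242
 242 234 227 226 225 223 219 217 219 212 194 177 173 175 175 169 142]
stop 458 272 12 [108.1 -51.4]
stop 458 416 12 [107.5  54. ]
stop 458 272 46 [ 93.5 -46.8]
stop 458 416 46 [92.9 49. ]
stop 470 272 12 [117.6 -51.6]
stop 470 416 12 [117.   54.4]
stop 470 272 46 [102.1 -47. ]
stop 470 416 46 [101.6  49.4]
stop 493 272 12 [136.1 -52.1]
stop 493 416 12 [135.5  55.1]
stop 493 272 46 [118.9 -47.4]
stop 493 416 46 [118.4  50. ]
tube [400.1 -15.6  34. ] [-81.  -68.2]
tube [525.1  -7.3  34. ] [-72.5  56.8]
sd tip (array([409.4,  42.9,  13.1]), np.float64(0.4505316994612871)) (array([407.9,  42.6,  11.6]), np.float64(2.7875407299405057)) [-137.7  -51.2]
top back -x [653.4  63.8  30. ]
..toe -x [662.6  46.8   0. ]
toe +x [701.1  63.4   0. ]
top [629.4  88.2  30. ]
top+ [677.  115.5  30. ]
tri (array([642.8, 101.6,  -2.7]), np.float64(4.562244008539126)) 4.562244008539126
tri (array([677. , 115.7,  29.9]), np.float64(0.4615046071511311)) 0.4615046071511311
tri (array([657.8,  70.1,  17.8]), np.float64(6.921970686985425)) 6.921970686985425
tri (array([663.3,  46.9,  -1.2]), np.float64(0.22587503199780265)) 0.22587503199780265
```

Call:
{"api": "servo_tool", "payload": {"increments": [[-2.3,13.1,-10,0,0,-0.4,0.36],[-2.3,13.1,-10,0,0,-0.4,0.36],[-2.3,13.1,-10,0,0,-0.4,0.36],[-2.3,13.1,-10,0,0,-0.4,0.36],[-2.3,13.1,-10,0,0,-0.4,0.36],[-2.3,13.1,-10,0,0,-0.4,0.36],[-2.3,13.1,-10,0,0,-0.4,0.36],[-2.3,13.1,-12,0,0,-0.4,0.36],[-2.3,13.1,-14,0,0,-0.4,0.36],[-2.3,13.1,-16,0,0,-0.4,0.36],[-2.3,13.1,-18,0,0,-0.4,0.36],[-2.3,13.1,-19.3,0,0,-0.4,0.36],[-2.3,13.1,-19.6,0,0,-0.4,0.36],[-2.3,13.1,-19.6,0,0,-0.4,0.36]]}}

```text
t: 2.12
ee_pos: [457.8, 30.1, 26.7]
orientation: [2.071, 2.362, 0.0]
ft_force: [0.1, 0.7, 0.1]
width: 59.8
grasp_force: 0.0
```

Call:
{"api": "servo_tool", "payload": {"increments": [[0.04,-0.3,0,0,0,0,0.36],[0.08,-0.6,0,0,0,0,0.36],[0.11,-0.8,0,0,0,0,0.36],[0.14,-1.0,0,0,0,0,0.36],[0.17,-1.25,0,0,0,0,0.36],[0.2,-1.5,0,0,0,0,0.36],[0.24,-1.8,0,0,0,0,0.36],[0.28,-2.1,0,0,0,0,0.36],[0.32,-2.4,0,0,0,0,0.36],[0.36,-2.7,0,0,0,0,0.36],[0.4,-3.0,0,0,0,0,0.36],[0.45,-3.3,0,0,0,0,0.36],[0.49,-3.6,0,0,0,0,0.36],[0.53,-3.9,0,0,0,0,0.36],[0.57,-4.2,0,0,0,0,0.36],[0.61,-4.5,0,0,0,0,0.36],[0.65,-4.8,0,0,0,0,0.36],[0.69,-5.1,0,0,0,0,0.36],[0.73,-5.4,0,0,0,0,0.36],[0.77,-5.7,0,0,0,0,0.36]]}}

```text
t: 3.78
ee_pos: [464.7, -26.3, 26.7]
orientation: [-2.069, -2.364, 0.0]
ft_force: [0.2, -0.2, 0.4]
width: 59.7
grasp_force: 0.1
```

```bash
python3 -c "
from h import *
grab('scene','s2'); K,E,im=load('s2'); cv2.imwrite('pics/s2b.png',cv2.resize(im[130:290,290:490,::-1],(750,600),interpolation=cv2.INTER_CUBIC))"
```

```text
(no output)
```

View pics/s2b.png

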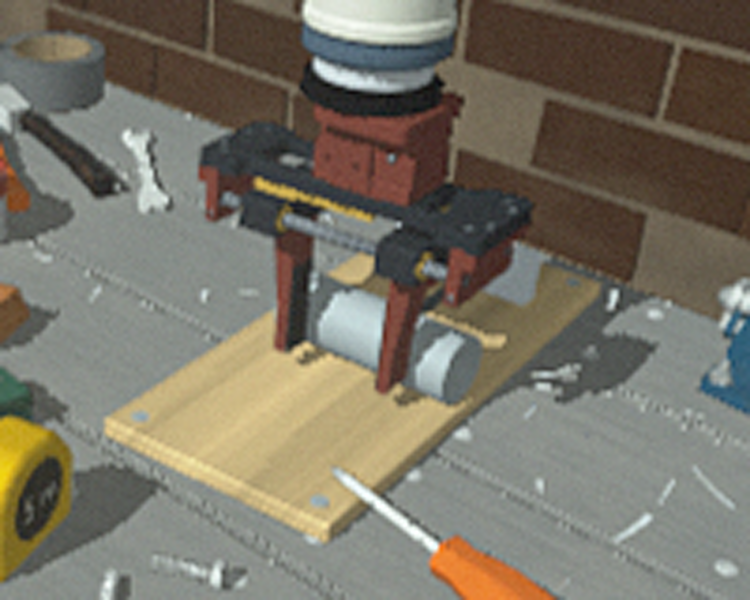

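The crop shows both fingers upright behind the tube, tube at (400,340) on the board and square to the fingers, well clear of the screwdriver at (340,475).

Call:
{"api": "servo_tool", "payload": {"increments": [[0.04,-0.3,0,0,0,0,0.36],[0.08,-0.6,0,0,0,0,0.36],[0.12,-0.9,0,0,0,0,0.36],[0.16,-1.2,0,0,0,0,0.36],[0.2,-1.5,0,0,0,0,0.36],[0.24,-1.8,0,0,0,0,0.36],[0.28,-2.1,0,0,0,0,0.36],[0.32,-2.4,0,0,0,0,0.36],[0.37,-2.7,0,0,0,0,0.36],[0.41,-3.0,0,0,0,0,0.36],[0.45,-3.3,0,0,0,0,0.36],[0.49,-3.6,0,0,0,0,0.36],[0.53,-3.9,0,0,0,0,0.36],[0.57,-4.2,0,0,0,0,0.36],[0.61,-4.5,0,0,0,0,0.36],[0.65,-4.8,0,0,0,0,0.36],[0.69,-5.1,0,0,0,0,0.36],[0.73,-5.4,0,0,0,0,0.36],[0.77,-5.7,0,0,0,0,0.36],[0.81,-6.0,0,0,0,0,0.36]]}}

```text
t: 5.5
ee_pos: [472.8, -86.3, 26.7]
orientation: [-2.069, -2.364, 0.0]
ft_force: [-0.1, -0.6, -0.1]
width: 59.9
grasp_force: 0.1
```

Call:
{"api": "servo_tool", "payload": {"increments": [[0.04,-0.3,0,0,0,0,0.36],[0.08,-0.6,0,0,0,0,0.36],[0.12,-0.9,0,0,0,0,0.36],[0.16,-1.2,0,0,0,0,0.36],[0.19,-1.4,0,0,0,0,0.36],[0.22,-1.6,0,0,0,0,0.36],[0.24,-1.8,0,0,0,0,0.36],[0.27,-2.0,0,0,0,0,0.36],[0.3,-2.2,0,0,0,0,0.36],[0.32,-2.35,0,0,0,0,0.36],[0.34,-2.5,0,0,0,0,0.36],[0.36,-2.65,0,0,0,0,0.36],[0.38,-2.8,0,0,0,0,0.36],[0.39,-2.9,0,0,0,0,0.36],[0.41,-3.0,0,0,0,0,0.36],[0.42,-3.1,0,0,0,0,0.36],[0.43,-3.2,0,0,0,0,0.36],[0.45,-3.3,0,0,0,0,0.36],[0.46,-3.4,0,0,0,0,0.36],[0.47,-3.5,0,0,0,0,0.36]]}}

```text
t: 7.17
ee_pos: [477.5, -121.1, 26.7]
orientation: [-2.069, -2.364, 0.0]
ft_force: [-0.2, 0.6, 0.2]
width: 59.7
grasp_force: 0.1
```

Call:
{"api": "servo_tool", "payload": {"increments": [[0.01,-0.07,0,0,0,0,0.36],[0.02,-0.14,0,0,0,0,0.36],[0.03,-0.2,0,0,0,0,0.36],[0.04,-0.26,0,0,0,0,0.36],[0.04,-0.32,0,0,0,0,0.36],[0.05,-0.38,0,0,0,0,0.36],[0.06,-0.44,0,0,0,0,0.36],[0.07,-0.5,0,0,0,0,0.36],[0.07,-0.55,0,0,0,0,0.36],[0.08,-0.6,0,0,0,0,0.36],[0.09,-0.65,0,0,0,0,0.36],[0.09,-0.7,0,0,0,0,0.36],[0.1,-0.75,0,0,0,0,0.36],[0.11,-0.8,0,0,0,0,0.36]]}}

```text
t: 8.33
ee_pos: [478.6, -129.0, 26.7]
orientation: [-2.069, -2.364, -0.0]
ft_force: [0.1, 1.3, -0.3]
width: 59.5
grasp_force: 0.1
```

Call:
{"api": "servo_tool", "payload": {"increments": [[0.01,-0.05,0,0,0,0,0.36],[0.01,-0.1,0,0,0,0,0.36],[0.02,-0.15,0,0,0,0,0.36],[0.03,-0.2,0,0,0,0,0.36],[0.03,-0.25,0,0,0,0,0.36],[0.04,-0.3,0,0,0,0,0.36],[0.05,-0.35,0,0,0,0,0.36],[0.05,-0.4,0,0,0,0,0.36],[0.06,-0.45,0,0,0,0,0.36],[0.06,-0.5,0,0,0,0,0.36]]}}

```text
t: 9.17
ee_pos: [479.1, -133.9, 26.6]
orientation: [-2.069, -2.364, 0.0]
ft_force: [-1.2, 2.1, 2.5]
width: 59.6
grasp_force: 0.7
```

Call:
{"api": "servo_tool", "payload": {"increments": [[0,-0.02,0,0,0,0,0.36],[0,-0.02,0,0,0,0,0.36],[0.01,-0.04,0,0,0,0,0.36],[0.01,-0.04,0,0,0,0,0.36]]}}

```text
t: 9.5
ee_pos: [479.2, -134.3, 26.6]
orientation: [-2.069, -2.364, 0.0]
ft_force: [0.4, 1.3, 1.1]
width: 59.2
grasp_force: 0.6
```

Call:
{"api": "servo_tool", "payload": {"increments": [[0,-0.03,0,0,0,0,0.36],[0.01,-0.06,0,0,0,0,0.36],[0.01,-0.09,0,0,0,0,0.36],[0.02,-0.12,0,0,0,0,0.36],[0.02,-0.12,0,0,0,0,0.36]]}}

```text
t: 9.92
ee_pos: [479.5, -135.6, 26.7]
orientation: [2.069, 2.364, -0.0]
ft_force: [-0.4, 0.8, 0.2]
width: 59.3
grasp_force: 0.5
```

Call:
{"api": "servo_tool", "payload": {"increments": [[0,-0.03,0,0,0,0,0.36],[0.01,-0.06,0,0,0,0,0.36],[0.01,-0.09,0,0,0,0,0.36],[0.02,-0.12,0,0,0,0,0.36],[0.02,-0.15,0,0,0,0,0.36],[0.02,-0.18,0,0,0,0,0.36],[0.02,-0.18,0,0,0,0,0.36]]}}

```text
t: 10.5
ee_pos: [479.7, -137.4, 26.7]
orientation: [2.069, 2.364, 0.0]
ft_force: [-0.4, 0.1, 1.1]
width: 59.6
grasp_force: 0.6
```

Call:
{"api": "servo_tool", "payload": {"increments": [[0,-0.03,0,0,0,0,0.36],[0.01,-0.06,0,0,0,0,0.36],[0.01,-0.09,0,0,0,0,0.36],[0.02,-0.12,0,0,0,0,0.36],[0.02,-0.15,0,0,0,0,0.36],[0.02,-0.18,0,0,0,0,0.36],[0.02,-0.18,0,0,0,0,0.36]]}}

```text
t: 11.08
ee_pos: [479.6, -138.1, 26.6]
orientation: [-2.068, -2.363, -0.001]
ft_force: [-0.2, 9.9, 3.2]
width: 59.8
grasp_force: 4.9
```

Call:
{"api": "servo_tool", "payload": {"increments": [[0,0.01,0,0,0,0,0.36],[0,0.01,0,0,0,0,0.36],[0,0.01,0,0,0,0,0.36]]}}

```text
t: 11.33
ee_pos: [479.5, -138.1, 26.6]
orientation: [-2.068, -2.363, -0.0]
ft_force: [-0.5, 9.7, 3.1]
width: 59.8
grasp_force: 4.5
```

Call:
{"api": "servo_tool", "payload": {"increments": [[0,0.02,0,0,0,0,0.36],[0,0.02,0,0,0,0,0.36],[0,0.02,0,0,0,0,0.36],[0,0.02,0,0,0,0,0.36],[0,0.02,0,0,0,0,0.36],[0,0.02,0,0,0,0,0.36],[0,0.02,0,0,0,0,0.36]]}}

```text
t: 11.92
ee_pos: [479.5, -138.1, 26.6]
orientation: [-2.068, -2.363, -0.0]
ft_force: [-1.1, 7.6, 2.4]
width: 60.2
grasp_force: 3.8
```

Call:
{"api": "servo_tool", "payload": {"increments": [[0,0,0,0,0,0,0.36],[0,0,0,0,0,0,0.36],[0,0,0,0,0,0,0.36],[0,0,0,0,0,0,0.36],[0,0,0,0,0,0,0.36],[0,0,0,0,0,0,0.36],[0,0,0,0,0,0,0.36]]}}

```text
t: 12.5
ee_pos: [479.6, -138.1, 26.6]
orientation: [-2.068, -2.363, -0.0]
ft_force: [-1.1, 8.1, 2.5]
width: 59.9
grasp_force: 3.8
```

Call:
{"api": "servo_tool", "payload": {"increments": [[0,0.05,0,0,0,0,0.36],[-0.01,0.1,0,0,0,0,0.36],[-0.03,0.25,0,0,0,0,0.36],[-0.07,0.5,0,0,0,0,0.36],[-0.13,1,0,0,0,0,0.36],[-0.27,2,0,0,0,0,0.36],[-0.4,3,0,0,0,0,0.36],[-0.54,4,0,0,0,0,0.36],[-0.54,4,3,0,0,0,0.36],[0,4,7,0,0,0,0.5],[0,4,11,0,0,0,0.6],[0,4,15,0,0,0,0.6],[0,4,19,0,0,0,0.6],[0,4,19.6,0,0,0,0.6],[0,4,19.6,0,0,0,0.6]]}}

```text
t: 13.75
ee_pos: [481.6, -98.4, 225.6]
orientation: [2.065, 2.36, 0.005]
ft_force: [0.4, -0.2, -0.2]
width: 70.3
grasp_force: 0.0
```

```bash
python3 -c "
from h import *
grab('wrist','w2'); K,E,im=load('w2'); cv2.imwrite('pics/w2b.png',cv2.resize(im[0:330,130:570,::-1],(800,600),interpolation=cv2.INTER_CUBIC))
print(ctrl.get_obs()['ee_pos'])"
```

```text
[480.16771829 -98.21872738 223.38755706]
```

View pics/w2b.png

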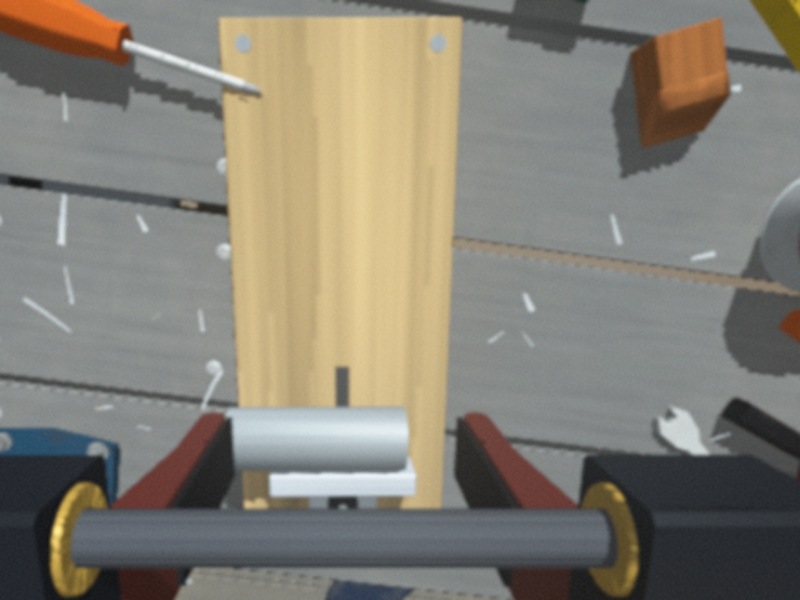

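The tube now lies square against the stop: tube (228–408, 407–472), stop's bar (270–415, 470–495), unmoved.

Run:
```python
from h import *
np.set_printoptions(precision=1,suppress=True)
f=lambda x,y:(130+x*.55,y*.55)
c=[onz('w2',*f(*p),12)[:2] for p in [(220,17),(462,17),(447,400),(239,400)]]
u=(c[2]+c[3]-c[0]-c[1]);u/=np.linalg.norm(u);v=np.array([-u[1],u[0]])
O=(c[0]+c[1])/2+180*u;print('O',O,np.degrees(np.arctan2(u[1],u[0])))
B=lambda P:np.array([(P[:2]-O)@u,(P[:2]-O)@v])
# rear silhouette -> tangent distance: axis at z=34, 22 off the ray plane
for x in (232,406):
    o,d=ray('w2',*f(x,407)); d/=np.linalg.norm(d)
    n=np.array([-d[1],d[0],0]);uu=np.r_[u,0];dp=d-(d@np.r_[v,0])*np.r_[v,0];dp/=np.linalg.norm(dp)
    nn=np.cross(np.r_[v,0],dp); nn*=np.sign(nn@uu)
    P=o+d*(34-o[2])/d[2]; print('edge@34',P,B(P),'axis x',B(P)[0]+22/(nn@uu))
    d2=B(P)
for p in [(228,440),(408,440)]: print(onz('w2',*f(*p),45),B(onz('w2',*f(*p),45)))
im=load('w2')[2];print(im[240:280,int(130+250*.55)].mean(1).astype(int))
for p in [(640,147),(702,129)]: print('toe',onz('w2',*f(*p),0))
print('back+x top',onz('w2',*f(722,18),30))
```

```text
O [479.7 -86.3] -82.08380957835972
edge@34 [ 413.6 -157.8   34. ] [ 61.7 -75.4] axis x 84.81453699877443
edge@34 [ 530.5 -142.3   34. ] [62.5 42.6] axis x 85.64290957508994
[ 414.6 -177.3   45. ] [ 81.2 -77. ]
[ 533.7 -161.6   45. ] [82. 43.]
[195 192 191 187 179 173 168 164 161 154 148 145 136 126 119 109 103  98
  98  99 103 102 106 105 106 103 103 102 101 105 104 105 104 102 109 135
 165 175 169 145]
toe [661.5  46.8   0. ]
toe [699.3  63.2   0. ]
back+x top [675.6 115.5  30. ]
```

Call:
{"api": "servo_tool", "payload": {"increments": [[18.7,18.7,-6,0,0,15.8,0.6],[18.7,18.7,-6,0,0,15.8,0.6],[18.7,18.7,-6,0,0,15.8,0.6],[18.7,18.7,-6,0,0,15.8,0.6],[18.7,18.7,-6,0,0,15.8,0.6],[18.7,18.7,-6,0,0,15.8,0.6],[18.7,18.7,-6,0,0,15.8,0.6],[18.7,18.7,-8,0,0,15.8,0.6],[18.7,18.7,-10,0,0,15.8,0.6],[18.7,18.7,-13,0,0,15.8,0.6],[18.7,18.7,-16,0,0,15.8,0.6],[18.7,18.7,-18,0,0,15.8,0.6],[18.7,18.7,-18,0,0,15.8,0.6]]}}

```text
t: 14.88
ee_pos: [661.0, 88.0, 34.9]
orientation: [-1.719, -2.618, 0.013]
ft_force: [-1.4, 0.1, 0.0]
width: 70.4
grasp_force: 0.0
```

```bash
python3 -c "
from h import *
print(ctrl.get_obs()['ee_pos'])
a=grab('scene','s3');b=grab('wrist','w3')
s=load('s3')[2][150:270,200:360,::-1];w=load('w3')[2][:,:,::-1]
cv2.imwrite('pics/c3.png',np.vstack([cv2.resize(s,(400,300)),cv2.resize(w,(400,250))]))"
```

```text
[661.02911457  87.96333236  34.87229017]
```

View pics/c3.png

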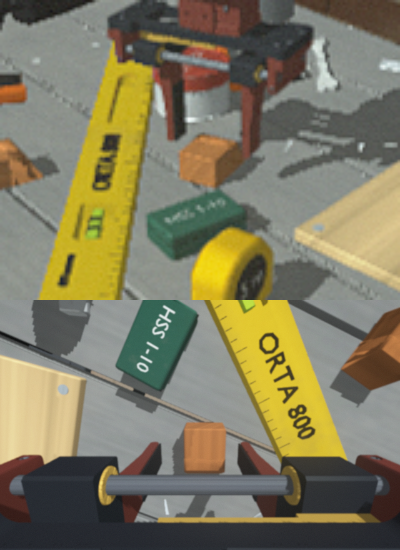

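The crops show the chock at (205,447) squarely between the open fingers, everything else clear.

Call:
{"api": "servo_tool", "payload": {"increments": [[0,0,0,0,0,0,0.6],[0,0,-1.5,0,0,0,0.6],[0,0,-3,0,0,0,0.6],[0,0,-3.7,0,0,0,0.6],[0,0,-3.7,0,0,0,0.6],[0,0,-3.7,0,0,0,0.6]]}}

```text
t: 15.48
ee_pos: [666.3, 88.0, 4.8]
orientation: [-1.724, -2.625, 0.002]
ft_force: [0.7, -0.6, 1.2]
width: 70.3
grasp_force: 0.0
```

Call:
{"api": "servo_tool", "payload": {"increments": [[0,0,0,0,0,0,0],[0,0,0,0,0,0,-0.05],[0,0,0,0,0,0,-0.2],[0,0,0,0,0,0,-0.5],[0,0,0,0,0,0,-1],[0,0,0,0,0,0,-1],[0,0,0,0,0,0,-1]]}}

```text
t: 16.07
ee_pos: [667.2, 88.2, 6.1]
orientation: [1.725, 2.625, 0.001]
ft_force: [-0.7, 0.9, 3.2]
width: 39.5
grasp_force: 30.0
```

Call:
{"api": "servo_tool", "payload": {"increments": [[0,0,2,0,0,0,-1],[0,0,5,0,0,0,-1],[0,0,9,0,0,0,-1],[-20.2,-19,10,0,0,-15.6,-1],[-20.2,-19,10,0,0,-15.6,-1],[-20.2,-19,10,0,0,-15.6,-1],[-20.2,-19,10,0,0,-15.6,-1],[-20.2,-19,10,0,0,-15.6,-1],[-20.2,-19,10,0,0,-15.6,-1],[-20.2,-19,10,0,0,-15.6,-1],[-20.2,-19,10,0,0,-15.6,-1],[-20.2,-19,10,0,0,-15.6,-1],[-20.2,-19,7,0,0,-15.6,-1],[-20.2,-19,4,0,0,-15.6,-1],[-20.2,-19,2.5,0,0,-15.6,-1],[-20.2,-19,1.9,0,0,-15.6,-1],[-20.2,-19,1.7,0,0,-15.6,-1],[-20.2,-19,1.7,0,0,-15.6,-1]]}}

```text
t: 17.57
ee_pos: [465.6, -101.4, 22.6]
orientation: [-2.064, -2.368, -0.0]
ft_force: [0.1, -0.1, -0.8]
width: 39.7
grasp_force: 30.0
```

```bash
python3 -c "
from h import *
o=ctrl.get_obs();print(o['ee_pos'],o['ft_force'],o['width'])
grab('scene','s4');cv2.imwrite('pics/s4b.png',cv2.resize(load('s4')[2][150:280,310:470,::-1],(738,600),interpolation=cv2.INTER_CUBIC))"
```

```text
[ 465.61806668 -101.42788131   22.56525258] [ 0.05342862 -0.12541017 -0.75791786] 39.71048710672633
```

View pics/s4b.png

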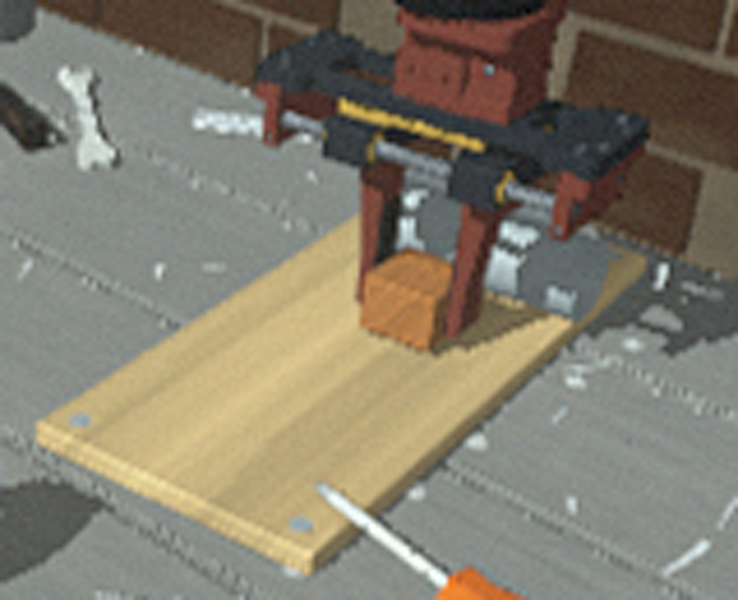

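The crop shows the chock held level just above the board at (408,300), sloping face toward the tube at (510,250), near the tube's middle.

Call:
{"api": "servo_tool", "payload": {"increments": [[0,0,-0.1,0,0,0,-1],[0,0,-0.2,0,0,0,-1],[0,0,-0.3,0,0,0,-1],[0,0,-0.4,0,0,0,-1],[0,0,-0.4,0,0,0,-1]]}}

```text
t: 18.03
ee_pos: [465.0, -101.9, 18.8]
orientation: [2.065, 2.367, 0.0]
ft_force: [-0.9, 0.5, -0.3]
width: 39.9
grasp_force: 30.0
```

Call:
{"api": "servo_tool", "payload": {"increments": [[0,0,-0.03,0,0,0,-1],[0,0,-0.06,0,0,0,-1],[0,0,-0.09,0,0,0,-1],[0,0,-0.09,0,0,0,-1]]}}

```text
t: 18.37
ee_pos: [464.9, -101.9, 18.0]
orientation: [2.065, 2.367, 0.0]
ft_force: [-0.9, -0.3, 3.9]
width: 39.9
grasp_force: 30.0
```

Call:
{"api": "servo_tool", "payload": {"increments": [[0.01,-0.05,0.02,0,0,0,-1],[0.02,-0.15,0.03,0,0,0,-1],[0.04,-0.3,0.03,0,0,0,-1],[0.06,-0.45,0.03,0,0,0,-1],[0.08,-0.6,0.03,0,0,0,-1],[0.1,-0.75,0.03,0,0,0,-1],[0.12,-0.9,0.03,0,0,0,-1],[0.14,-1.05,0.03,0,0,0,-1],[0.16,-1.2,0.03,0,0,0,-1],[0.18,-1.3,0.03,0,0,0,-1],[0.19,-1.4,0.03,0,0,0,-1],[0.2,-1.45,0.03,0,0,0,-1],[0.21,-1.5,0.03,0,0,0,-1],[0.21,-1.5,0.03,0,0,0,-1]]}}

```text
t: 19.53
ee_pos: [467.0, -117.0, 18.1]
orientation: [2.065, 2.367, -0.0]
ft_force: [-0.4, -0.0, -0.3]
width: 40.3
grasp_force: 30.0
```

Call:
{"api": "servo_tool", "payload": {"increments": [[0,-0.03,0,0,0,0,-1],[0.01,-0.06,0,0,0,0,-1],[0.01,-0.09,0,0,0,0,-1],[0.02,-0.12,0,0,0,0,-1],[0.02,-0.15,0,0,0,0,-1],[0.03,-0.18,0,0,0,0,-1],[0.03,-0.21,0,0,0,0,-1],[0.03,-0.24,0,0,0,0,-1],[0.03,-0.24,0,0,0,0,-1]]}}

```text
t: 20.28
ee_pos: [467.3, -119.3, 18.1]
orientation: [2.065, 2.367, 0.0]
ft_force: [0.5, 0.4, -0.4]
width: 39.7
grasp_force: 30.0
```

Call:
{"api": "servo_tool", "payload": {"increments": [[0,-0.03,0,0,0,0,-1],[0.01,-0.06,0,0,0,0,-1],[0.01,-0.09,0,0,0,0,-1],[0.02,-0.12,0,0,0,0,-1],[0.02,-0.12,0,0,0,0,-1]]}}

```text
t: 20.7
ee_pos: [467.5, -120.5, 18.1]
orientation: [2.065, 2.367, 0.0]
ft_force: [0.0, 0.1, -1.2]
width: 39.7
grasp_force: 30.0
```

Call:
{"api": "servo_tool", "payload": {"increments": [[0,-0.03,0,0,0,0,-1],[0,-0.03,0,0,0,0,-1],[0.01,-0.06,0,0,0,0,-1],[0.01,-0.06,0,0,0,0,-1]]}}

```text
t: 21.03
ee_pos: [467.6, -121.1, 18.1]
orientation: [2.065, 2.367, 0.0]
ft_force: [-0.1, 0.1, -1.1]
width: 39.7
grasp_force: 30.0
```

Call:
{"api": "servo_tool", "payload": {"increments": [[0,-0.03,0,0,0,0,-1],[0,-0.03,0,0,0,0,-1],[0.01,-0.06,0,0,0,0,-1],[0.01,-0.06,0,0,0,0,-1],[0.01,-0.09,0,0,0,0,-1],[0.01,-0.09,0,0,0,0,-1]]}}

```text
t: 21.53
ee_pos: [467.6, -121.9, 18.0]
orientation: [-2.065, -2.367, 0.0]
ft_force: [-0.6, -0.2, -1.1]
width: 39.8
grasp_force: 30.0
```

Call:
{"api": "servo_tool", "payload": {"increments": [[0,-0.03,0,0,0,0,-1],[0,-0.03,0,0,0,0,-1],[0.01,-0.06,0,0,0,0,-1],[0.01,-0.06,0,0,0,0,-1],[0.01,-0.09,0,0,0,0,-1],[0.01,-0.09,0,0,0,0,-1]]}}

```text
t: 22.03
ee_pos: [467.6, -122.2, 18.1]
orientation: [-2.065, -2.367, -0.0]
ft_force: [1.6, 6.7, 0.9]
width: 40.1
grasp_force: 30.0
```

Call:
{"api": "servo_tool", "payload": {"increments": [[0,-0.01,0,0,0,0,-1],[0,-0.01,0,0,0,0,-1],[0,-0.01,0,0,0,0,-1],[0,-0.01,0,0,0,0,-1],[0,-0.01,0,0,0,0,-1],[0,-0.01,0,0,0,0,-1]]}}

```text
t: 22.53
ee_pos: [467.6, -122.2, 18.1]
orientation: [-2.065, -2.367, -0.0]
ft_force: [0.7, 7.5, 1.4]
width: 39.6
grasp_force: 30.0
```

Call:
{"api": "servo_tool", "payload": {"increments": [[0,0,0,0,0,0,-1],[0,0,0,0,0,0,-1],[0,0,0,0,0,0,-1],[0,0,0,0,0,0,-1],[0,0,0,0,0,0,-1],[0,0,0,0,0,0,-1],[0,0,0,0,0,0,-1],[0,0,0,0,0,0,-1],[0,0,0,0,0,0,-1]]}}

```text
t: 23.28
ee_pos: [467.6, -122.2, 18.1]
orientation: [-2.065, -2.366, -0.0]
ft_force: [0.3, 8.1, 1.0]
width: 40.0
grasp_force: 30.0
```

Call:
{"api": "servo_tool", "payload": {"increments": [[0,0,-0.03,0,0,0,-1],[0,0,-0.03,0,0,0,-1],[0,0,-0.03,0,0,0,-1],[0,0,-0.03,0,0,0,-1]]}}

```text
t: 23.62
ee_pos: [467.6, -122.2, 18.0]
orientation: [-2.065, -2.367, -0.0]
ft_force: [-1.0, 8.0, 4.9]
width: 39.7
grasp_force: 30.0
```

Call:
{"api": "servo_tool", "payload": {"increments": [[0,0,0,0,0,0,-0.05],[0,0,0,0,0,0,0.1],[0,0,0,0,0,0,0.3],[0,0,0,0,0,0,0.4],[0,0,0,0,0,0,0.4],[0,0,0,0,0,0,0.4]]}}

```text
t: 24.12
ee_pos: [467.8, -123.1, 17.8]
orientation: [2.065, 2.367, -0.0]
ft_force: [0.6, 1.0, 0.2]
width: 61.1
grasp_force: 0.0
```

Released. Rise and look from the same view as before.

Call:
{"api": "servo_tool", "payload": {"increments": [[0,0,1,0,0,0,0.4],[0,0,3,0,0,0,0.4],[0,0,6,0,0,0,0.4],[0,0,10,0,0,0,0.4],[1.2,2.3,14,0,0,0,0.6],[1.2,2.3,18,0,0,0,0.6],[1.2,2.3,20.5,0,0,0,0.6],[1.2,2.3,20.5,0,0,0,0.6],[1.2,2.3,20.5,0,0,0,0.6],[1.2,2.3,20.5,0,0,0,0.6]]}}

```text
t: 24.95
ee_pos: [479.1, -99.9, 222.6]
orientation: [-2.065, -2.367, 0.0]
ft_force: [-0.0, 0.6, -0.1]
width: 70.4
grasp_force: 0.0
```

```bash
python3 -c "
from h import *
print(ctrl.get_obs()['ee_pos'],ctrl.get_obs()['ft_force'])
grab('wrist','w5');grab('scene','s5')
w=cv2.resize(load('w5')[2][130:310,200:420,::-1],(440,360),interpolation=cv2.INTER_CUBIC);s=cv2.resize(load('s5')[2][160:260,350:460,::-1],(360,327),interpolation=cv2.INTER_CUBIC)
s=cv2.copyMakeBorder(s,0,33,0,0,0);cv2.imwrite('pics/c5.png',np.hstack([w,s]))"
```

```text
[479.09686604 -99.89114097 222.58977242] [-0.02360645  0.63540812 -0.11708588]
```

View pics/c5.png

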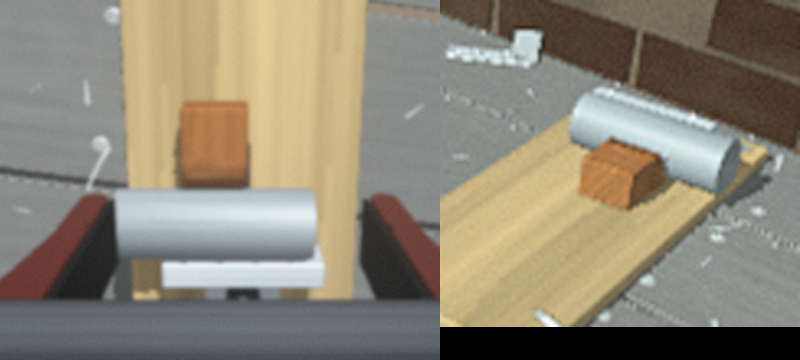

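The chock (180–248, centre 214) stands behind the tube's middle (115–317, centre 216). The tube lies against the stop, which has not moved, and the robot is clear.

```bash
python3 -c "
from workcell import ctrl
print(ctrl.close_job())"
```

```text
the job is handed in; nothing more can be done
None
```

The job is handed in after about 25 s: the tube was rolled home and pressed at about 8 N (brief peak near 10 N). The chock was then pushed up behind the tube's middle at about 8 N and released, and the last picture showed the stop unmoved.

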